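# Put the dial thermometer into the bottle in the warmer

## Task

The glass bottle standing in the bottle warmer is to be warmed with the thermometer in it: lift off its loose cap and lay it inside the tin's upturned lid on the table, then take the dial thermometer from its wooden stand and lower its stem into the bottle's neck, without letting it drop, until its collar rests fully on the rim. Only then switch the warmer on by pushing its lever all the way over, away from the robot. Leave the bottle standing in the warmer, and the other things on the table where they are.

Things in the scene. Friction and masses are not known exactly. Their poses are not given: they have to be found in the camera images.
- warmer: Bottle warmer, white plastic, fixed to the table: a block 110 x 110 mm, 60 mm high, with a round well (65 mm wide, floor 10 mm above the table) in which the bottle stands; on its -y side a low pod, 90 x 90 mm, 30 mm high, carries the start lever. Origin: under the centre of the well, at table height; x points away from the robot at yaw 0, z up.
- bottle: Clear glass bottle standing loose in the warmer's well: 125 mm tall, 60 mm wide body to 83 mm, cone up to 100 mm, then a straight neck 22 mm outside and 14 mm inside. Origin: centre of its underside, z up.
- bottle_rim (a point): Centre of the mouth of that bottle, at the height of the rim (about 135 mm above the table).
- cap: White plastic cap, already unscrewed, sitting loosely on that bottle's neck: 36 mm wide, 22 mm high, hollow from below (27 mm wide, 18 mm deep). Origin: centre of its underside (open side), z through its closed top.
- cap_mid (a point): Middle of the cap, 11 mm above its underside on its axis.
- stand: Beech block standing upright, 60 x 60 mm, 100 mm high, fixed, with a 13 mm wide, 96 mm deep hole in the middle of its top. Origin: centre of its underside.
- thermometer: Dial thermometer hanging upright in the stand: a steel stem 9 mm thick and 90 mm long with a tapered tip, above it a round collar 24 mm wide, 20 mm high, above that a square white plastic head 40 x 40 mm, 18 mm high, with the dial on top. Origin: centre of the collar's underside, where the stem begins; z up (stem tip at z = -90 mm, head from +20 to +38 mm, sides parallel to x and y).
- lid: Upturned lid of the aluminium tin, lying on the table like a saucer: 124 mm wide, 14 mm high, 3 mm floor and wall. Origin: centre of its underside.
- switch (a joint): Start lever of the warmer: 0 = off, leaning towards -x of the warmer; 1.0 rad = on, fully over towards +x of the warmer; it stays where it is left.
- switch_tip (a point): Upper end of the start lever.
- comb: Bystander: pink plastic comb, 150 mm long, lying flat. Origin under its middle.
- toy: Bystander: beech stacking ring toy, 90 mm wide, 163 mm tall. Origin under its centre.
- tin: Bystander: open aluminium tin, 116 mm wide, 100 mm tall. Origin under its centre.
- jar: Bystander: white cream jar, 64 mm wide, 55 mm tall. Origin under its centre.
- spare: Bystander: a second glass bottle like the first, 129 mm tall with its cap closed, standing on the table itself. Origin under its centre.
- rattle: Bystander: wooden rattle like a small dumb-bell, 124 mm long, 36 mm thick, lying. Origin under its middle.
Not all that is in view belongs to the job. Several things have the shape of the cap; the one meant has the colours described above.

How it is judged:
By the outcome, as a careful person would: the job done as asked, in the order asked, and still so for the second after the job is handed in, with the robot touching nothing.
It also fails if it takes over 58 s, if anything falls off the work surface, if the arm or the gripper's body presses on something with over 40 N, if the wrist force passes 120 N, or if a joint passes its speed limit or range.

## Robot

A 6-joint arm with a two-finger parallel gripper is mounted at the origin on the work surface. World frame = base frame: x ahead of the robot, y to its left, z up, the work surface at z = 0. Lengths are in mm, angles in degrees, forces in N, time in s.
With the tool pointing down it reaches from about 300 to 850 mm from the base axis. Payload 4.2 kg.
Tool frame: the origin (TCP) lies at the very end of the fingers, on their centre line; the grasp point (between the pads) lies 19 mm behind it; z points along the fingers, y is the line along which they close (so a half turn about z gives the same grasp; the last joint's range is limited). The gripper opens to 91 mm and grips with 3 to 60 N. Pads are 32 mm wide; open, the fingers measure 118 mm over their backs; the gripper's body (76 mm by 178 mm) begins 60 mm behind the grasp point.
Start: joints at [73.339, 18.312, 89.639, -0, 72.044, -1.146], TCP at [153.816, 554.061, 213.976] pointing down, gripper open.
Joint ranges: [-177.97, 177.97], [-48.28, 115.42], [12.27, 149.76], [-77.06, 257.06], [2.81, 150.46], [-146.56, 146.56]. Speed limits (degrees/s): [147.25, 147.25, 180, 180, 180, 180].

## Interface

Orientations are given as [roll, pitch, yaw] about the fixed x, y, z axes, in that order (R = Rz(yaw) Ry(pitch) Rx(roll)).
In Python, from workcell import env, grab_frame gives the robot as it stands. The module is installed in compiled form; this text tells all that it offers.
- The arm moves only by the tool move_arm, never from a script. Its argument "plan" is a list of rows, each an object of numbers: "tx", "ty", "tz": the shift along the tool's x, y, z in cm; "wx", "wy", "wz": the turn, a rotation vector about the tool's x, y, z in rad. In form: [{"tx": .., "ty": .., "tz": .., "wx": .., "wy": .., "wz": ..}, ...]. A call has 1 to 12 rows; each row shifts and turns the commanded pose from where the row before left it, along the tool's axes as they then stand; what a row does not reach is not made up. A row lasts 1/12 s, in which the tool goes at most 41.7 mm and 7.16 degrees, less where a joint would pass 70% of its speed; a pose out of reach is approached as far as the arm can. A call is refused whole if a number of a shift passes 4.17 or a number of a turn 0.125, either way. A call with a gripper value outside its range is refused whole. "gripper" is the finger opening in cm, from 0 to 9.12, set as the call begins (left out, the last holds). The fingers move at their own pace and stop on an object; "force" is the grip in N (left out, the last holds). Time passes only in rows, so rows that do not move let the fingers close. It gives the time, the measured TCP pose, the force, the opening and the grip force at its end, in the units of the state.
- env.state(): the state, without advancing time (a new reading comes with each control period).
- grab_frame(name): name is "scene" or "top" or "wrist"; returns a dict with "color" (480x640x3 uint8, red, green, blue), "vfov" (degrees; the focal length in pixels is half the picture's height over the tangent of half this angle, whatever the lens; pixels are square), "cx", "cy" (the principal point, pixels), "k1" (the pictures are not rectified: a ray, as slopes to the right and down, at radius r is drawn at 1 + k1 r^2 times it, then the intrinsics apply), "view" (4x4, takes a point from world to camera coordinates). Camera axes: x right, y up, looking along -z (the intrinsics and any distortion apply to the point x, -y, -z); pixel columns grow to the right and rows downward; lengths in mm; the calibration is good to about 2 mm. A picture is of the moment at which its call begins. There is no depth.
- env.job_done(): hands the job in; it is judged then, once.
The state is a dict: "time_s": time; "qpos": joint angles; "qvel": joint speeds; "effort": joint torques, N m; "ee_pos": TCP position; "ee_rot": TCP orientation; "force": force on the tool from outside, world axes, zero at the start; "torque": the same for the moment, N m; "gripper_width": finger opening in mm; "gripper_force": force on a finger pad.
Only numpy, scipy, OpenCV 4.12 (cv2) and the standard library are available. Lean on these libraries where they do the work, as an engineer would, in place of code of your own. Each camera call takes 0.05 s, during which the arm holds its last target. There are 200 camera calls.

## Working session

There is one attempt and no reset: what is moved stays moved. The work goes in short steps, Python scripts to look and compute and a tool call to move; the robot and the scene stay as the last step left them, time stands still between calls to the robot, and variables do not carry over. Pictures are saved under pics/ and viewed, at most 10 in all, crops included, and the job is handed in when it is done.

Besides the shell and the picture viewer there is one more tool, called after "Request:" as name(argument=value, ...), one argument or row to a line, values as JSON. move_arm: Moves the arm, as the interface text tells. Its arguments: {"type":"object","properties":{"plan":{"type":"array","items":{"type":"object","properties":{"tx":{"type":"number"},"ty":{"type":"number"},"tz":{"type":"number"},"wx":{"type":"number"},"wy":{"type":"number"},"wz":{"type":"number"}}}},"gripper":{"type":"number"},"force":{"type":"number"}},"required":["plan"]}

```bash
mkdir -p pics
cat > h.py <<'E'
import numpy as np, cv2
from workcell import env, grab_frame
def save(name,fn):
    f=grab_frame(name); cv2.imwrite('pics/'+fn+'.png',f['color'][:,:,::-1]); np.save('pics/'+fn+'.npy',{k:f[k] for k in('vfov','cx','cy','k1','view')},allow_pickle=True); return f
def load(fn): return np.load('pics/'+fn+'.npy',allow_pickle=True).item()
def K(f):
    F=240/np.tan(np.radians(f['vfov'])/2); return np.array([[F,0,f['cx']],[0,F,f['cy']],[0,0,1.]])
def ray(f,u,v):
    p=cv2.undistortPoints(np.array([[[u,v]]],float),K(f),np.array([f['k1'],0,0,0,0.]),).ravel()
    p=np.array([(u-f['cx']),(v-f['cy'])])/K(f)[0,0]
    r=np.linalg.norm(p); s=r
    for _ in range(50): s=r/(1+f['k1']*s*s)
    p=p*(s/r if r>0 else 1)
    V=np.array(f['view']); R=V[:3,:3]; o=-R.T@V[:3,3]
    d=R.T@np.array([p[0],-p[1],-1]); return o,d/np.linalg.norm(d)
def atz(f,u,v,z):
    o,d=ray(f,u,v); return o+d*(z-o[2])/d[2]
def proj(f,P):
    V=np.array(f['view']); c=V[:3,:3]@np.asarray(P,float)+V[:3,3]
    p=np.array([c[0],-c[1]])/-c[2]; p=p*(1+f['k1']*(p@p)); F=K(f)[0,0]
    return p*F+[f['cx'],f['cy']]
def tri(obs):
    A=np.zeros((3,3));b=np.zeros(3)
    for f,u,v in obs:
        o,d=ray(f,u,v);M=np.eye(3)-np.outer(d,d);A+=M;b+=M@o
    return np.linalg.solve(A,b)
E
sed -i '/undistortPoints/d' h.py
python3 - <<'E'
from h import *
for n in('scene','top'):
    f=save(n,n+'0'); V=np.array(f['view']); print(n,f['vfov'],f['k1'],-V[:3,:3].T@V[:3,3])
print(env.state())
E
```

```text
scene 43.237424528541936 -0.10877897320989646 [1376.61616349  298.74190232  871.74246077]
top 53.61750374773453 0.015079273786911472 [457.79748026 -14.04970346 945.26812236]
{'time_s': 0.1, 'qpos': array([ 7.33375120e+01,  1.83490755e+01,  8.96969705e+01, -5.31776450e-04,
        7.20433115e+01, -1.14624226e+00]), 'qvel': array([ 0.03943717, -0.05230986, -0.15428192,  0.05245496, -0.1516518 ,
       -0.07398162]), 'effort': array([-5.38229429e-06, -4.13330984e+01, -2.32507950e+01,  7.30318087e-02,
        4.22681286e-02, -3.12517841e-05]), 'ee_pos': array([153.7022308 , 553.63412939, 213.20991415]), 'ee_rot': array([-1.79910650e+02, -1.28202288e-03,  1.64483918e+02]), 'force': array([-0.52174367, -0.5958263 , -0.28691105]), 'torque': array([ 0.00378792, -0.01550676,  0.04350121]), 'gripper_force': 0.0, 'gripper_width': 91.12227897088898}
```

View pics/scene0.png

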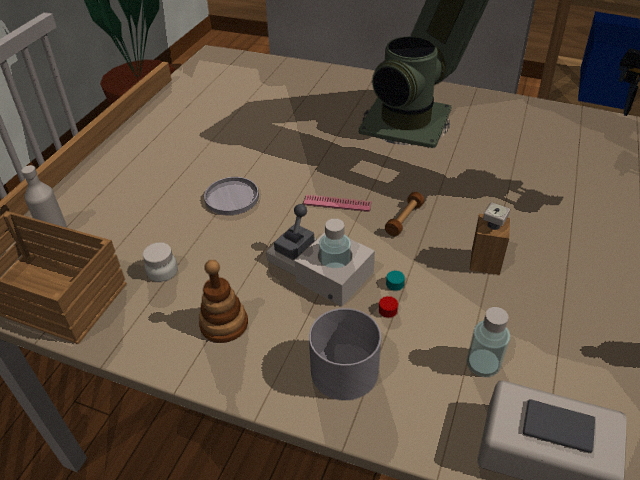

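View pics/top0.png

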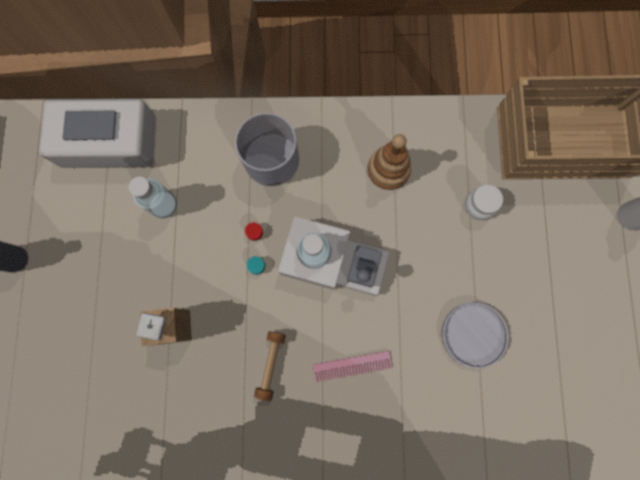

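Scene and top views. The capped bottle is at top (313,244), the thermometer at top (151,326) and scene (496,214). The lid is at top (475,334), the lever knob at top (365,272) and scene (300,210). I'll zoom in to get precise pixels.

Run:
```python
from h import *
t=cv2.imread('pics/top0.png');s=cv2.imread('pics/scene0.png')
def c(i,x,y): 
    o=cv2.resize(i[y:y+75,x:x+100],(400,300),interpolation=cv2.INTER_CUBIC)
    o=cv2.convertScaleAbs(o,alpha=1.3)
    for k in range(0,100,10): 
        cv2.line(o,(k*4,0),(k*4,5 if k%50 else 12),(0,0,255)); cv2.putText(o,str(x+k),(k*4,18),0,.3,(0,0,255))
    for k in range(0,75,10): cv2.line(o,(0,k*4),(5,k*4),(0,0,255)); cv2.putText(o,str(y+k),(6,k*4+4),0,.3,(0,0,255))
    return o
m=np.vstack([np.hstack([c(t,292,222),c(t,110,290)]),np.hstack([c(s,265,198),c(s,440,200)])])
cv2.imwrite('pics/m.png',m)
```

```text
(no output)
```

View pics/m.png

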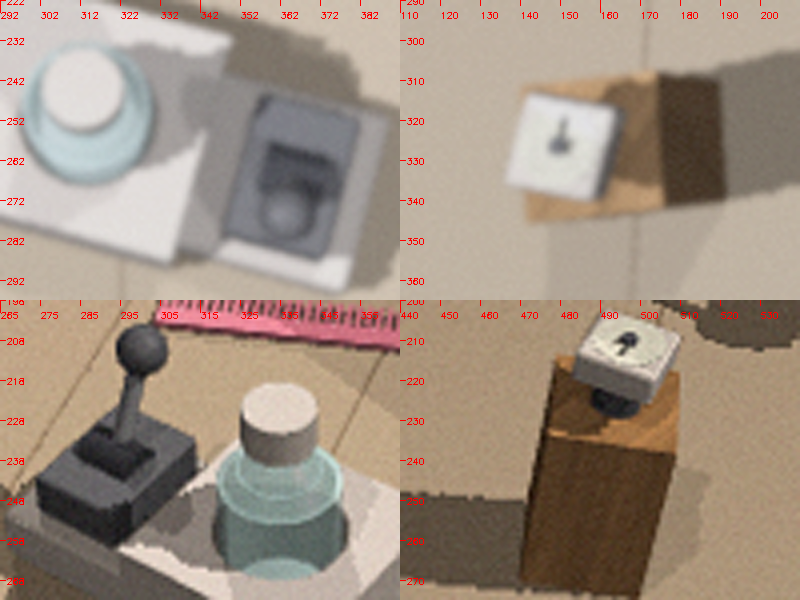

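Run:
```python
from h import *
t=load('top0');s=load('scene0')
print('cap',tri([(t,312.5,244.3),(s,334.8,225)]),atz(t,312.5,244.3,139),atz(s,334.8,225,139))
print('th',tri([(t,150,325.8),(s,496.8,213)]),atz(t,150,325.8,138),atz(s,496.8,213,138))
print('knob',tri([(t,364,275.8),(s,300.5,210.5)]))
for a,b in[((110+107/4,290+183/4),(110+128/4,290+93/4)),]:
    A=atz(t,*a,138);B=atz(t,*b,138);d=B-A;print('head yaw',A,B,np.degrees(np.arctan2(d[1],d[0])),np.linalg.norm(d))
A=atz(t,335.8,287.8,60);B=atz(t,350,232,60);d=B-A;print('warmer edge',A,B,np.degrees(np.arctan2(d[1],d[0])),np.linalg.norm(d))
print('lid',atz(t,475,334.5,14))
im=cv2.imread('pics/top0.png')
for n,p in dict(rattle=(270,365),comb=(352,366),tin=(268,160),toy=(390,168),spare=(162,204),jar=(484,208),red=(254,231),teal=(256,265)).items(): print(n,atz(t,*p,10)[:2].round())
# stand top edges
for p in [(110+122/4,290+78/4),(110+258/4,290+72/4),(110+128/4,290+220/4),(110+268/4,290+208/4)]: print('stand',atz(t,*p,100))
```

```text
cap [602.66925305  15.25761678 134.74430272] [602.26451164  14.0720047  139.        ] [606.81563016  17.93698542 139.        ]
th [465.08367939 290.76862761 129.78560826] [465.09474639 287.38465791 138.        ] [474.96489157 291.13097587 138.        ]
knob [550.89147828 -75.01296552 102.74490372]
head yaw [448.82303858 308.57559213 138.        ] [486.01755754 302.30898442 138.        ] -9.563493291595577 37.71873025806618
warmer edge [533.93132114 -26.52366596  60.        ] [639.69840007 -54.48410018  60.        ] -14.807882123428534 109.40046100195171
lid [ 447.86775688 -291.65832987   14.        ]
rattle [392. 100.]
comb [389. -57.]
tin [804. 111.]
toy [ 784. -141.]
spare [711. 326.]
jar [ 697. -327.]
red [653. 137.]
teal [584. 131.]
stand [493.92791524 320.3163759  100.        ]
stand [496.23760339 260.02888518 100.        ]
stand [432.52824538 313.43241467 100.        ]
stand [437.36422966 252.37727494 100.        ]
```

```bash
cat >> h.py <<'E'
from scipy.spatial.transform import Rotation as Ro
def go(x,y,z,yaw):
    "rotate first (wz total), then shift; totals in rad / cm, fixes tilt too"
    st=env.state(); R=Ro.from_euler('xyz',st['ee_rot'],degrees=True); T=Ro.from_euler('xyz',[180,0,yaw],degrees=True)
    w=(R.inv()*T).as_rotvec(); d=T.inv().apply(np.array([x,y,z])-st['ee_pos'])/10
    print('pos',st['ee_pos'].round(1),st['ee_rot'].round(2),'t',round(st['time_s'],2)); print('turn rad',w.round(4),'n',np.ceil(abs(w).max()/.12),'shift cm',d.round(2),'n',np.ceil(np.linalg.norm(d)/4.1))
E
python3 -c "
from h import *
go(465,289,250,170.4)"
```

```text
pos [153.7 553.6 213.2] [-179.91   -0.    164.48] t 0.1
turn rad [-1.600e-03 -1.000e-04 -1.033e-01] n 1.0 shift cm [-35.11 -20.9   -3.68] n 11.0
```

Request:
move_arm(
  plan=[
    {"wz":-0.103},
    {"tx":-3.2,"ty":-1.9,"tz":-0.33},
    {"tx":-3.2,"ty":-1.9,"tz":-0.33},
    {"tx":-3.2,"ty":-1.9,"tz":-0.33},
    {"tx":-3.2,"ty":-1.9,"tz":-0.33},
    {"tx":-3.2,"ty":-1.9,"tz":-0.33},
    {"tx":-3.2,"ty":-1.9,"tz":-0.33},
    {"tx":-3.2,"ty":-1.9,"tz":-0.33},
    {"tx":-3.2,"ty":-1.9,"tz":-0.33},
    {"tx":-3.2,"ty":-1.9,"tz":-0.33},
    {"tx":-3.2,"ty":-1.9,"tz":-0.33},
    {"tx":-3.1,"ty":-1.9,"tz":-0.33},
  ],
  gripper=7,
)

```text
schema error: expected keys tx, ty, tz, wx, wy, wz
```

Run:
```python
from h import *
f=save('wrist','w0');V=np.array(f['view']);print(f['vfov'],f['k1'],-V[:3,:3].T@V[:3,3],V[:3,:3].round(2).tolist(),env.state()['qvel'].round(1))
print(proj(f,[465,289,138]),proj(f,[465,289,100]))
go(465,289,250,170.4)
```

```text
67.74288634934764 -0.0442674076245206 [ 75.86033426 575.20448843 383.9407971 ] [[0.27, 0.96, -0.0], [-0.92, 0.25, -0.28], [-0.27, 0.08, 0.96]] [-0.1 -0.1 -0.1  0.1  0.   0. ]
[153.01576728 579.60446343] [165.81014108 543.49302291]
pos [153.7 553.7 213.3] [-179.92    0.    164.49] t 0.15
turn rad [-1.300e-03 -1.000e-04 -1.032e-01] n 1.0 shift cm [-35.11 -20.91  -3.67] n 11.0
```

View pics/w0.png

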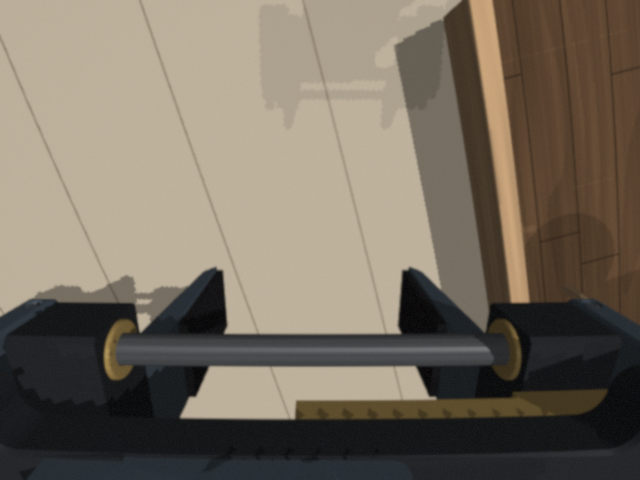

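The move was refused because every row needs all six keys. The wrist camera sees the fingers and bare table from the start pose.

Request:
move_arm(
  plan=[
    {"tx":0,"ty":0,"tz":0,"wx":0,"wy":0,"wz":-0.103},
    {"tx":-3.2,"ty":-1.9,"tz":-0.33,"wx":0,"wy":0,"wz":0},
    {"tx":-3.2,"ty":-1.9,"tz":-0.33,"wx":0,"wy":0,"wz":0},
    {"tx":-3.2,"ty":-1.9,"tz":-0.33,"wx":0,"wy":0,"wz":0},
    {"tx":-3.2,"ty":-1.9,"tz":-0.33,"wx":0,"wy":0,"wz":0},
    {"tx":-3.2,"ty":-1.9,"tz":-0.33,"wx":0,"wy":0,"wz":0},
    {"tx":-3.2,"ty":-1.9,"tz":-0.33,"wx":0,"wy":0,"wz":0},
    {"tx":-3.2,"ty":-1.9,"tz":-0.33,"wx":0,"wy":0,"wz":0},
    {"tx":-3.2,"ty":-1.9,"tz":-0.33,"wx":0,"wy":0,"wz":0},
    {"tx":-3.2,"ty":-1.9,"tz":-0.33,"wx":0,"wy":0,"wz":0},
    {"tx":-3.2,"ty":-1.9,"tz":-0.33,"wx":0,"wy":0,"wz":0},
    {"tx":-3.1,"ty":-1.9,"tz":-0.33,"wx":0,"wy":0,"wz":0},
  ],
  gripper=7,
)

```text
time_s: 1.15
ee_pos: [466.1, 287.8, 250.2]
ee_rot: [-180.0, -0.0, 170.4]
force: [0.1, 0.8, -0.3]
gripper_width: 70.1
gripper_force: 0.0
```

Run:
```python
from h import *
f=save('wrist','w1')
print(proj(f,[465,289,138]),env.state()['qvel'].round(1))
go(465,289,250,170.4)
go(603,15,220,165)
```

```text
[313.97253943 237.92397066] [ 4.2 -0.9  2.1  3.6 -0.3  8.1]
pos [471.4 283.8 250.7] [-179.85    0.35  170.16] t 1.2
turn rad [-0.0026  0.0062 -0.0042] n 1.0 shift cm [0.71 0.41 0.07] n 1.0
pos [471.4 283.8 250.7] [-179.85    0.35  170.16] t 1.2
turn rad [-0.0023  0.0063  0.0901] n 1.0 shift cm [-19.67 -22.56   3.07] n 8.0
```

View pics/w1.png

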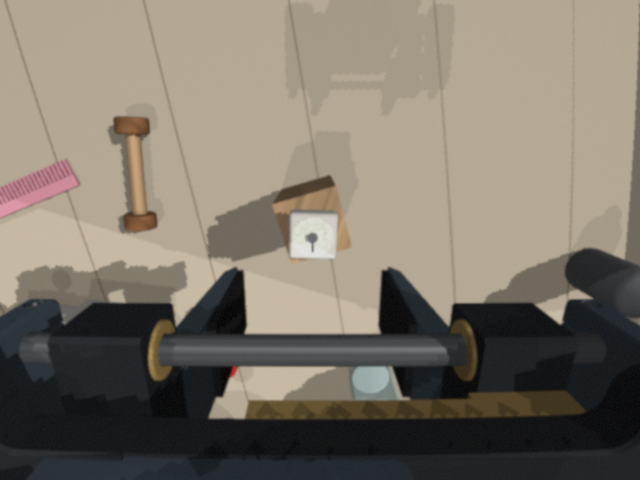

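The wrist view puts the dial head at (314,236), within 2 px of the prediction for (465,289,138), and the head is turned about 2.5° clockwise. So the thermometer is at about (464,289), yaw about 168. Next is the cap.

Request:
move_arm(
  plan=[
    {"tx":0,"ty":0,"tz":0,"wx":0,"wy":0,"wz":0.09},
    {"tx":-2.4,"ty":-2.7,"tz":0.3,"wx":0,"wy":0,"wz":0},
    {"tx":-2.4,"ty":-2.7,"tz":0.3,"wx":0,"wy":0,"wz":0},
    {"tx":-2.4,"ty":-2.7,"tz":0.3,"wx":0,"wy":0,"wz":0},
    {"tx":-2.4,"ty":-2.7,"tz":0.3,"wx":0,"wy":0,"wz":0},
    {"tx":-2.4,"ty":-2.7,"tz":0.3,"wx":0,"wy":0,"wz":0},
    {"tx":-2.4,"ty":-2.7,"tz":0.3,"wx":0,"wy":0,"wz":0},
    {"tx":-2.4,"ty":-2.7,"tz":0.3,"wx":0,"wy":0,"wz":0},
    {"tx":-2.4,"ty":-2.7,"tz":0.3,"wx":0,"wy":0,"wz":0},
    {"tx":0,"ty":0,"tz":0,"wx":0,"wy":0,"wz":0},
    {"tx":0,"ty":0,"tz":0,"wx":0,"wy":0,"wz":0},
    {"tx":0,"ty":0,"tz":0,"wx":0,"wy":0,"wz":0},
  ],
)

```text
time_s: 2.2
ee_pos: [595.1, 32.0, 225.9]
ee_rot: [180.0, -0.1, 165.2]
force: [0.2, -1.0, 0.5]
gripper_width: 69.8
gripper_force: 0.0
```

Run:
```python
from h import *
f=save('wrist','w2')
print(proj(f,[603,15,139]),env.state()['qvel'].round(1))
go(603,15,121,165)
```

```text
[293.9031674  263.57486882] [ 0.8 -0.5 -0.1 -0.2  0.  -0.1]
pos [595.   32.5 226.1] [ 1.7997e+02 -5.0000e-02  1.6527e+02] t 2.25
turn rad [ 0.0004 -0.0008  0.0046] n 1.0 shift cm [-1.22 -1.49 10.51] n 3.0
```

View pics/w2.png

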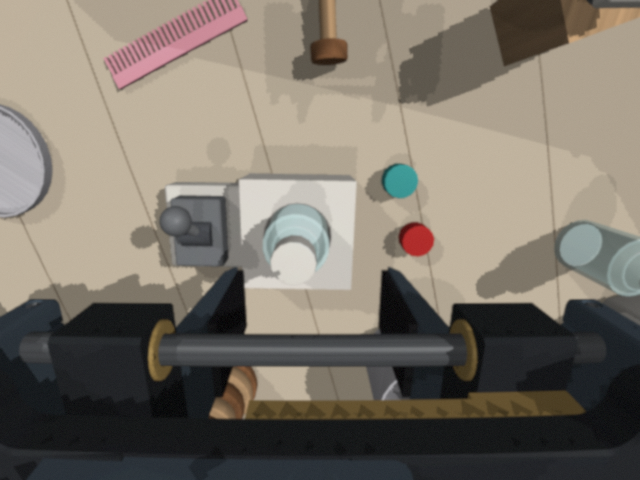

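The cap is at (293,262), predicted (294,264), and the lever knob is at (176,221). Warmer yaw is about -15. Now descend and grip.

Request:
move_arm(
  plan=[
    {"tx":-1.22,"ty":-1.49,"tz":1,"wx":0,"wy":0,"wz":0.004},
    {"tx":0,"ty":0,"tz":2.5,"wx":0,"wy":0,"wz":0},
    {"tx":0,"ty":0,"tz":2.5,"wx":0,"wy":0,"wz":0},
    {"tx":0,"ty":0,"tz":2,"wx":0,"wy":0,"wz":0},
    {"tx":0,"ty":0,"tz":1.5,"wx":0,"wy":0,"wz":0},
    {"tx":0,"ty":0,"tz":0.8,"wx":0,"wy":0,"wz":0},
    {"tx":0,"ty":0,"tz":0,"wx":0,"wy":0,"wz":0},
    {"tx":0,"ty":0,"tz":0,"wx":0,"wy":0,"wz":0},
    {"tx":0,"ty":0,"tz":0,"wx":0,"wy":0,"wz":0},
  ],
  gripper=7,
)

```text
time_s: 3.0
ee_pos: [604.4, 14.6, 124.6]
ee_rot: [180.0, 0.1, 165.0]
force: [-0.3, 0.1, -0.4]
gripper_width: 70.2
gripper_force: 0.0
```

Request:
move_arm(
  plan=[
    {"tx":0,"ty":0,"tz":0,"wx":0,"wy":0,"wz":0},
    {"tx":0,"ty":0,"tz":0,"wx":0,"wy":0,"wz":0},
    {"tx":0,"ty":0,"tz":0,"wx":0,"wy":0,"wz":0},
    {"tx":0,"ty":0,"tz":0,"wx":0,"wy":0,"wz":0},
    {"tx":0,"ty":0,"tz":0,"wx":0,"wy":0,"wz":0},
    {"tx":0,"ty":0,"tz":0,"wx":0,"wy":0,"wz":0},
    {"tx":0,"ty":0,"tz":0,"wx":0,"wy":0,"wz":0},
    {"tx":0,"ty":0,"tz":0,"wx":0,"wy":0,"wz":0},
  ],
  gripper=2.5,
  force=12,
)

```text
time_s: 3.67
ee_pos: [603.6, 14.0, 123.4]
ee_rot: [180.0, 0.0, 165.0]
force: [-0.2, -1.0, 0.7]
gripper_width: 36.2
gripper_force: 12.0
```

Request:
move_arm(
  plan=[
    {"tx":0,"ty":0,"tz":-0.5,"wx":0,"wy":0,"wz":0},
    {"tx":0,"ty":0,"tz":-0.7,"wx":0,"wy":0,"wz":0},
    {"tx":0,"ty":0,"tz":-1,"wx":0,"wy":0,"wz":0},
    {"tx":0,"ty":0,"tz":-1.5,"wx":0,"wy":0,"wz":0},
    {"tx":0,"ty":0,"tz":-1.5,"wx":0,"wy":0,"wz":0},
    {"tx":0,"ty":0,"tz":-1.5,"wx":0,"wy":0,"wz":0},
    {"tx":0,"ty":0,"tz":-1.5,"wx":0,"wy":0,"wz":0},
    {"tx":0,"ty":0,"tz":0,"wx":0,"wy":0,"wz":0},
  ],
)

```text
time_s: 4.33
ee_pos: [605.6, 14.1, 209.6]
ee_rot: [179.9, 0.4, 165.0]
force: [-0.1, 0.4, -0.1]
gripper_width: 35.9
gripper_force: 12.0
```

Run:
```python
from h import *
print(env.state()['gripper_width'])
go(448,-291,120,165)
```

```text
35.923202430712806
pos [605.6  14.1 209.6] [179.88   0.43 165.  ] t 4.33
turn rad [0.0021 0.0074 0.    ] n 1.0 shift cm [  7.33 -33.55   8.96] n 9.0
```

Request:
move_arm(
  plan=[
    {"tx":0.75,"ty":-3.35,"tz":0,"wx":0,"wy":0,"wz":0},
    {"tx":0.75,"ty":-3.35,"tz":0,"wx":0,"wy":0,"wz":0},
    {"tx":0.75,"ty":-3.35,"tz":0,"wx":0,"wy":0,"wz":0},
    {"tx":0.73,"ty":-3.35,"tz":1,"wx":0,"wy":0,"wz":0},
    {"tx":0.73,"ty":-3.35,"tz":1.2,"wx":0,"wy":0,"wz":0},
    {"tx":0.73,"ty":-3.35,"tz":1.2,"wx":0,"wy":0,"wz":0},
    {"tx":0.73,"ty":-3.35,"tz":1.4,"wx":0,"wy":0,"wz":0},
    {"tx":0.72,"ty":-3.35,"tz":1.4,"wx":0,"wy":0,"wz":0},
    {"tx":0.72,"ty":-3.35,"tz":1.4,"wx":0,"wy":0,"wz":0},
    {"tx":0.72,"ty":-3.4,"tz":1.4,"wx":0,"wy":0,"wz":0},
    {"tx":0,"ty":0,"tz":0,"wx":0,"wy":0,"wz":0},
    {"tx":0,"ty":0,"tz":0,"wx":0,"wy":0,"wz":0},
  ],
)

```text
time_s: 5.33
ee_pos: [444.6, -291.9, 114.2]
ee_rot: [179.9, -0.1, 164.8]
force: [-1.0, 0.2, 0.4]
gripper_width: 36.3
gripper_force: 12.0
```

Run:
```python
from h import *
go(448,-291,12,165)
```

```text
pos [ 444.6 -291.9  114.2] [ 1.7994e+02 -1.2000e-01  1.6479e+02] t 5.33
turn rad [ 0.0011 -0.0021 -0.0036] n 1.0 shift cm [-0.31  0.17 10.22] n 3.0
```

Request:
move_arm(
  plan=[
    {"tx":-0.3,"ty":0.17,"tz":2,"wx":0,"wy":0,"wz":0},
    {"tx":0,"ty":0,"tz":2,"wx":0,"wy":0,"wz":0},
    {"tx":0,"ty":0,"tz":2,"wx":0,"wy":0,"wz":0},
    {"tx":0,"ty":0,"tz":1.7,"wx":0,"wy":0,"wz":0},
    {"tx":0,"ty":0,"tz":1,"wx":0,"wy":0,"wz":0},
    {"tx":0,"ty":0,"tz":0.6,"wx":0,"wy":0,"wz":0},
    {"tx":0,"ty":0,"tz":0.5,"wx":0,"wy":0,"wz":0},
    {"tx":0,"ty":0,"tz":0.3,"wx":0,"wy":0,"wz":0},
    {"tx":0,"ty":0,"tz":0.1,"wx":0,"wy":0,"wz":0},
    {"tx":0,"ty":0,"tz":0.1,"wx":0,"wy":0,"wz":0},
    {"tx":0,"ty":0,"tz":0,"wx":0,"wy":0,"wz":0},
    {"tx":0,"ty":0,"tz":0,"wx":0,"wy":0,"wz":0},
  ],
)

```text
time_s: 6.33
ee_pos: [449.5, -290.4, 12.7]
ee_rot: [-180.0, 0.1, 165.0]
force: [-0.3, -0.4, 0.4]
gripper_width: 36.1
gripper_force: 12.0
```

Run:
```python
from h import *
go(448,-291,10,165); print(env.state()['force'],env.state()['gripper_width'])
```

```text
pos [ 449.5 -290.4   12.7] [-1.7999e+02  6.0000e-02  1.6499e+02] t 6.33
turn rad [-0.0002  0.001  -0.0001] n 1.0 shift cm [ 0.13 -0.1   0.27] n 1.0
[-0.28236609 -0.44415527  0.4373553 ] 36.10401711820293
```

Request:
move_arm(
  plan=[
    {"tx":0,"ty":0,"tz":0.1,"wx":0,"wy":0,"wz":0},
    {"tx":0,"ty":0,"tz":0.1,"wx":0,"wy":0,"wz":0},
    {"tx":0,"ty":0,"tz":0.05,"wx":0,"wy":0,"wz":0},
    {"tx":0,"ty":0,"tz":0,"wx":0,"wy":0,"wz":0},
    {"tx":0,"ty":0,"tz":0,"wx":0,"wy":0,"wz":0},
  ],
)

```text
time_s: 6.75
ee_pos: [449.2, -290.2, 9.7]
ee_rot: [180.0, -0.0, 165.0]
force: [0.5, -0.6, -0.5]
gripper_width: 35.9
gripper_force: 12.0
```

Request:
move_arm(
  plan=[
    {"tx":0,"ty":0,"tz":0,"wx":0,"wy":0,"wz":0},
    {"tx":0,"ty":0,"tz":0,"wx":0,"wy":0,"wz":0},
    {"tx":0,"ty":0,"tz":0,"wx":0,"wy":0,"wz":0},
    {"tx":0,"ty":0,"tz":-0.3,"wx":0,"wy":0,"wz":0},
    {"tx":0,"ty":0,"tz":-1,"wx":0,"wy":0,"wz":0},
    {"tx":0,"ty":0,"tz":-2,"wx":0,"wy":0,"wz":0},
    {"tx":0,"ty":0,"tz":-4,"wx":0,"wy":0,"wz":0},
    {"tx":0,"ty":0,"tz":-4,"wx":0,"wy":0,"wz":0},
    {"tx":0,"ty":0,"tz":-4,"wx":0,"wy":0,"wz":0},
    {"tx":0,"ty":0,"tz":-4,"wx":0,"wy":0,"wz":0},
    {"tx":0,"ty":0,"tz":-4,"wx":0,"wy":0,"wz":0},
  ],
  gripper=6,
)

```text
time_s: 7.67
ee_pos: [448.8, -289.9, 245.9]
ee_rot: [-180.0, 0.1, 165.0]
force: [0.5, -0.8, -1.1]
gripper_width: 60.1
gripper_force: 0.0
```

Run:
```python
from h import *
f=save('top','t1')
go(464,289,250,168.5); print(env.state()['force'])
```

```text
pos [ 452.4 -292.3  254.5] [-179.67    0.95  165.01] t 7.72
turn rad [-0.0062  0.0163 -0.061 ] n 1.0 shift cm [10.46 57.2   0.45] n 15.0
[ 2.6543714  -1.94556761  5.55417231]
```

Request:
move_arm(
  plan=[
    {"tx":0,"ty":0,"tz":0,"wx":0,"wy":0,"wz":-0.061},
    {"tx":0.7,"ty":3.8,"tz":0,"wx":0,"wy":0,"wz":0},
    {"tx":0.7,"ty":3.8,"tz":0,"wx":0,"wy":0,"wz":0},
    {"tx":0.7,"ty":3.8,"tz":0,"wx":0,"wy":0,"wz":0},
    {"tx":0.7,"ty":3.8,"tz":0,"wx":0,"wy":0,"wz":0},
    {"tx":0.7,"ty":3.8,"tz":0,"wx":0,"wy":0,"wz":0},
    {"tx":0.7,"ty":3.8,"tz":0,"wx":0,"wy":0,"wz":0},
    {"tx":0.7,"ty":3.8,"tz":0,"wx":0,"wy":0,"wz":0},
    {"tx":0.7,"ty":3.8,"tz":0,"wx":0,"wy":0,"wz":0},
    {"tx":0.7,"ty":3.8,"tz":0,"wx":0,"wy":0,"wz":0},
    {"tx":0.7,"ty":3.8,"tz":0,"wx":0,"wy":0,"wz":0},
    {"tx":0.7,"ty":3.8,"tz":0,"wx":0,"wy":0,"wz":0},
  ],
  gripper=7,
)

```text
time_s: 8.72
ee_pos: [456.6, 136.6, 243.6]
ee_rot: [180.0, 0.1, 168.5]
force: [0.4, -0.9, -0.3]
gripper_width: 70.0
gripper_force: 0.0
```

Request:
move_arm(
  plan=[
    {"tx":0.7,"ty":3.8,"tz":0,"wx":0,"wy":0,"wz":0},
    {"tx":0.7,"ty":3.8,"tz":0,"wx":0,"wy":0,"wz":0},
    {"tx":0.7,"ty":3.8,"tz":0,"wx":0,"wy":0,"wz":0},
    {"tx":0.7,"ty":3.8,"tz":0,"wx":0,"wy":0,"wz":0},
    {"tx":0,"ty":0,"tz":0,"wx":0,"wy":0,"wz":0},
    {"tx":0,"ty":0,"tz":0,"wx":0,"wy":0,"wz":0},
    {"tx":0,"ty":0,"tz":0,"wx":0,"wy":0,"wz":0},
    {"tx":0,"ty":0,"tz":0,"wx":0,"wy":0,"wz":0},
  ],
)

```text
time_s: 9.38
ee_pos: [460.0, 288.1, 243.1]
ee_rot: [-180.0, 0.0, 168.4]
force: [-0.1, -0.4, -0.2]
gripper_width: 69.9
gripper_force: 0.0
```

Run:
```python
from h import *
f=save('wrist','w3');t=save('top','t2');s=save('scene','s2')
p=proj(f,[464,289,138]);print(p)
def c(i,x,y,k):
    x,y=int(x),int(y);o=cv2.resize(i['color'][y:y+300//k,x:x+400//k,::-1],(400,300),interpolation=cv2.INTER_CUBIC)
    for a in range(0,400//k,10): cv2.putText(o,str(x+a),(a*k,10),0,.3,(0,0,255)); cv2.line(o,(a*k,0),(a*k,4),(0,0,255))
    for a in range(10,300//k,10): cv2.putText(o,str(y+a),(5,a*k+4),0,.3,(0,0,255)); cv2.line(o,(0,a*k),(4,a*k),(0,0,255))
    return o
cv2.imwrite('pics/m2.png',np.vstack([np.hstack([c(f,p[0]-50,p[1]-37,4),c(t,292,222,4)]),np.hstack([c(s,265,198,4),c(t,425,297,4)])]))
go(464,289,250,168)
```

```text
[314.88931995 246.28868334]
pos [460.2 288.1 243.1] [1.7999e+02 2.0000e-02 1.6839e+02] t 9.53
turn rad [0.0002 0.0003 0.0068] n 1.0 shift cm [-0.35  0.17 -0.69] n 1.0
```

View pics/m2.png

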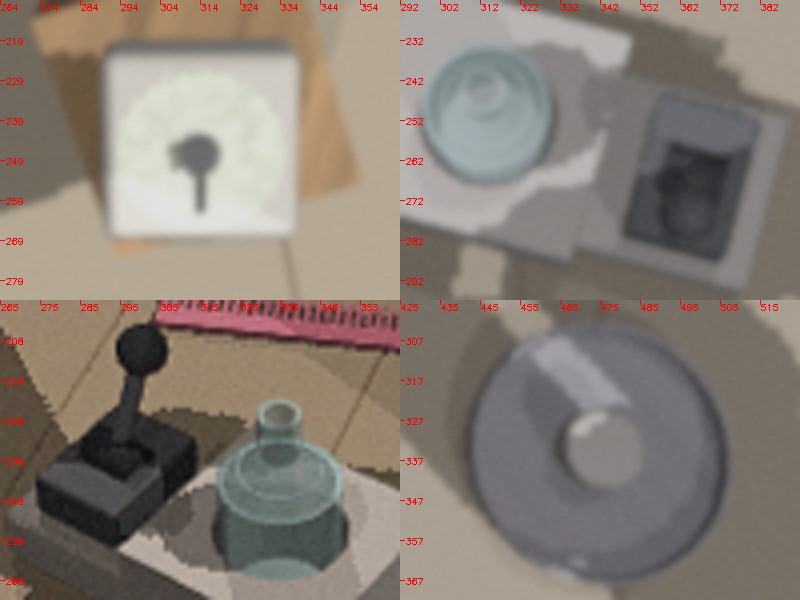

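Top crop: the cap lies centrally in the lid. The wrist crop puts the head centre at (314.3,244.6), so the thermometer is at about (462.6,288.6). The mouth is at top (313,245) and scene (335,225.5). Descend to grasp the head.

Run:
```python
from h import *
go(462.6,288.6,112,168.4)
t=load('t2');s=load('s2');print(atz(t,313,245,135),tri([(t,313,245),(s,334.8,225.5)]),atz(load('w3'),314.3,244.6,138))
```

```text
pos [460.2 288.1 243.1] [1.7999e+02 2.0000e-02 1.6839e+02] t 9.53
turn rad [ 0.0002  0.0003 -0.0002] n 1.0 shift cm [-0.22  0.1  13.11] n 4.0
[601.74286478  13.34461554 135.        ] [601.74428573  14.67408172 132.57280773] [462.51047128 288.81575434 138.        ]
```

Request:
move_arm(
  plan=[
    {"tx":-0.22,"ty":0.1,"tz":2,"wx":0,"wy":0,"wz":0},
    {"tx":0,"ty":0,"tz":3,"wx":0,"wy":0,"wz":0},
    {"tx":0,"ty":0,"tz":3,"wx":0,"wy":0,"wz":0},
    {"tx":0,"ty":0,"tz":2.5,"wx":0,"wy":0,"wz":0},
    {"tx":0,"ty":0,"tz":1.5,"wx":0,"wy":0,"wz":0},
    {"tx":0,"ty":0,"tz":0.8,"wx":0,"wy":0,"wz":0},
    {"tx":0,"ty":0,"tz":0.3,"wx":0,"wy":0,"wz":0},
    {"tx":0,"ty":0,"tz":0,"wx":0,"wy":0,"wz":0},
    {"tx":0,"ty":0,"tz":0,"wx":0,"wy":0,"wz":0},
    {"tx":0,"ty":0,"tz":0,"wx":0,"wy":0,"wz":0},
  ],
)

```text
time_s: 10.37
ee_pos: [463.3, 290.2, 113.1]
ee_rot: [179.9, 0.1, 168.5]
force: [-0.1, 1.1, 0.8]
gripper_width: 69.7
gripper_force: 0.0
```

Request:
move_arm(
  plan=[
    {"tx":0,"ty":0,"tz":0,"wx":0,"wy":0,"wz":0},
    {"tx":0,"ty":0,"tz":0,"wx":0,"wy":0,"wz":0},
    {"tx":0,"ty":0,"tz":0,"wx":0,"wy":0,"wz":0},
    {"tx":0,"ty":0,"tz":0,"wx":0,"wy":0,"wz":0},
    {"tx":0,"ty":0,"tz":0,"wx":0,"wy":0,"wz":0},
    {"tx":0,"ty":0,"tz":0,"wx":0,"wy":0,"wz":0},
    {"tx":0,"ty":0,"tz":0,"wx":0,"wy":0,"wz":0},
    {"tx":0,"ty":0,"tz":0,"wx":0,"wy":0,"wz":0},
  ],
  gripper=3,
  force=20,
)

```text
time_s: 11.03
ee_pos: [462.5, 289.9, 111.9]
ee_rot: [180.0, 0.0, 168.5]
force: [-0.2, -1.2, 1.8]
gripper_width: 39.8
gripper_force: 20.0
```

Request:
move_arm(
  plan=[
    {"tx":0,"ty":0,"tz":-0.4,"wx":0,"wy":0,"wz":0},
    {"tx":0,"ty":0,"tz":-0.8,"wx":0,"wy":0,"wz":0},
    {"tx":0,"ty":0,"tz":-1.4,"wx":0,"wy":0,"wz":0},
    {"tx":0,"ty":0,"tz":-1.6,"wx":0,"wy":0,"wz":0},
    {"tx":0,"ty":0,"tz":-1.8,"wx":0,"wy":0,"wz":0},
    {"tx":0,"ty":0,"tz":-1.8,"wx":0,"wy":0,"wz":0},
    {"tx":0,"ty":0,"tz":-1.8,"wx":0,"wy":0,"wz":0},
    {"tx":0,"ty":0,"tz":-1.8,"wx":0,"wy":0,"wz":0},
    {"tx":0,"ty":0,"tz":-1.8,"wx":0,"wy":0,"wz":0},
    {"tx":0,"ty":0,"tz":-1.6,"wx":0,"wy":0,"wz":0},
    {"tx":0,"ty":0,"tz":-0.8,"wx":0,"wy":0,"wz":0},
    {"tx":0,"ty":0,"tz":0,"wx":0,"wy":0,"wz":0},
  ],
)

```text
time_s: 12.03
ee_pos: [463.3, 290.4, 270.1]
ee_rot: [179.8, 0.2, 168.5]
force: [1.1, -0.7, -0.9]
gripper_width: 40.0
gripper_force: 20.0
```

Run:
```python
from h import *
go(603,15,275,168.4);print(env.state()['gripper_width'])
```

```text
pos [463.3 290.4 270.1] [179.81   0.19 168.49] t 12.03
turn rad [0.0033 0.0034 0.0016] n 1.0 shift cm [-19.22 -24.17  -0.49] n 8.0
40.0405335419766
```

Request:
move_arm(
  plan=[
    {"tx":-1,"ty":-1.2,"tz":-0.5,"wx":0,"wy":0,"wz":0},
    {"tx":-1.9,"ty":-2.4,"tz":0,"wx":0,"wy":0,"wz":0},
    {"tx":-2.1,"ty":-2.6,"tz":0,"wx":0,"wy":0,"wz":0},
    {"tx":-2.2,"ty":-2.8,"tz":0,"wx":0,"wy":0,"wz":0},
    {"tx":-2.3,"ty":-2.9,"tz":0,"wx":0,"wy":0,"wz":0},
    {"tx":-2.3,"ty":-2.9,"tz":0,"wx":0,"wy":0,"wz":0},
    {"tx":-2.2,"ty":-2.8,"tz":0,"wx":0,"wy":0,"wz":0},
    {"tx":-2.1,"ty":-2.6,"tz":0,"wx":0,"wy":0,"wz":0},
    {"tx":-1.8,"ty":-2.4,"tz":0,"wx":0,"wy":0,"wz":0},
    {"tx":-1,"ty":-1.3,"tz":0,"wx":0,"wy":0,"wz":0},
    {"tx":-0.3,"ty":-0.3,"tz":0,"wx":0,"wy":0,"wz":0},
    {"tx":0,"ty":0,"tz":0,"wx":0,"wy":0,"wz":0},
  ],
)

```text
time_s: 13.03
ee_pos: [602.2, 14.2, 271.8]
ee_rot: [180.0, -0.1, 168.4]
force: [0.4, -0.1, -0.6]
gripper_width: 39.6
gripper_force: 20.0
```

Run:
```python
from h import *
w=save('wrist','w4');t=save('top','t4');s=save('scene','s4')
go(603,15,275,168.4)
def c(i,x,y,k):
    x,y=int(x),int(y);o=cv2.resize(i['color'][y:y+300//k,x:x+400//k,::-1],(400,300),interpolation=cv2.INTER_CUBIC)
    for a in range(0,400//k,10): cv2.putText(o,str(x+a),(a*k,10),0,.3,(0,0,255)); cv2.line(o,(a*k,0),(a*k,4),(0,0,255))
    for a in range(10,300//k,10): cv2.putText(o,str(y+a),(5,a*k+4),0,.3,(0,0,255)); cv2.line(o,(0,a*k),(4,a*k),(0,0,255))
    return o
p=proj(w,[603,15,135]);q=proj(s,[603,15,165]);r=proj(t,[603,15,135]);print(p,q,r)
cv2.imwrite('pics/m4.png',np.vstack([np.hstack([c(w,p[0]-66,p[1]-50,3),c(t,r[0]-66,r[1]-50,3)]),np.hstack([c(s,q[0]-33,q[1]-20,6),c(s,q[0]-100,q[1]-75,2)])]))
```

```text
pos [601.6  16.  272.6] [ 1.7996e+02 -5.0000e-02  1.6858e+02] t 13.18
turn rad [ 0.0007 -0.0009  0.0032] n 1.0 shift cm [-0.16 -0.07 -0.24] n 1.0
[313.75906168 232.78252319] [333.86235701 212.47902254] [312.04550035 244.29229442]
```

View pics/m4.png

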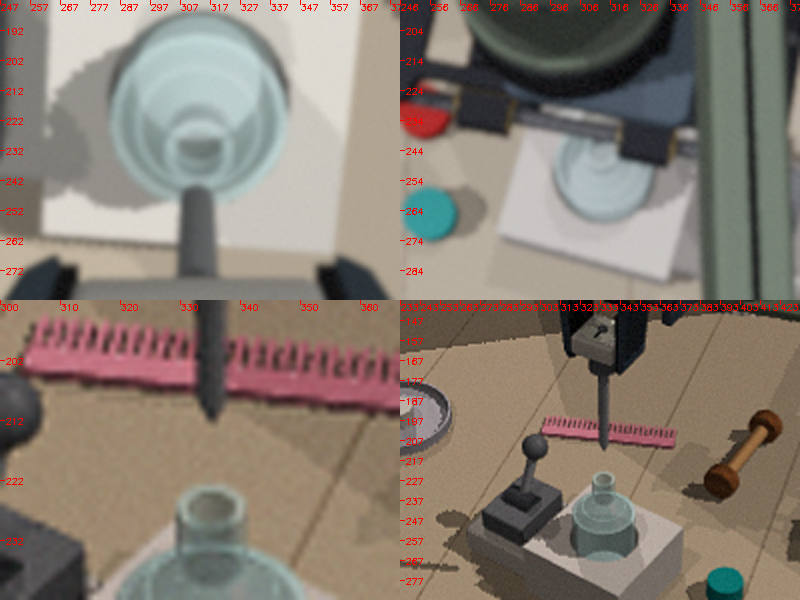

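Wrist: stem tip (312.7,244.3), mouth about (313.7,230.3). Scene: tip (335.2,212.3), mouth (335.3,225.3). Next I'll compare these in world coordinates.

Run:
```python
from h import *
w=load('w4');s=load('s4')
for z in (168,170,172): print('tip',z,atz(w,312.7,244.3,z).round(1),atz(s,335.2,212.3,z).round(1))
print('mouth',atz(w,313.7,230.3,135).round(1),atz(s,335.3,225.3,135).round(1))
print('tri tip',tri([(w,312.7,244.3),(s,335.2,212.3)]).round(1),'mouth',tri([(w,313.7,230.3),(s,335.3,225.3)]).round(1))
# where ideal rim ellipse of bottle at (601,14.5) would draw in crop m4 (wrist)
im=cv2.imread('pics/w4.png');x0,y0=277,200
o=cv2.resize(im[y0:y0+60,x0:x0+80],(800,600),interpolation=cv2.INTER_CUBIC)
for r,cc in((7,(0,0,255)),(11,(0,255,255))):
    P=np.array([(proj(w,[601.3+r*np.cos(a),14.7+r*np.sin(a),135])-[x0,y0]+.5)*10 for a in np.linspace(0,6.283,40)])
    cv2.polylines(o,[P.astype(int)],True,cc,1)
cv2.imwrite('pics/m5.png',o)
```

```text
tip 168 [603.6  13.9 168. ] [605.   18.3 168. ]
tip 170 [603.  14. 170.] [607.2  19.1 170. ]
tip 172 [602.5  14.1 172. ] [609.4  19.9 172. ]
mouth [600.8  15.4 135. ] [603.1  17.5 135. ]
tri tip [603.5  15.7 166.5] mouth [601.1  16.  133. ]
```

View pics/m5.png

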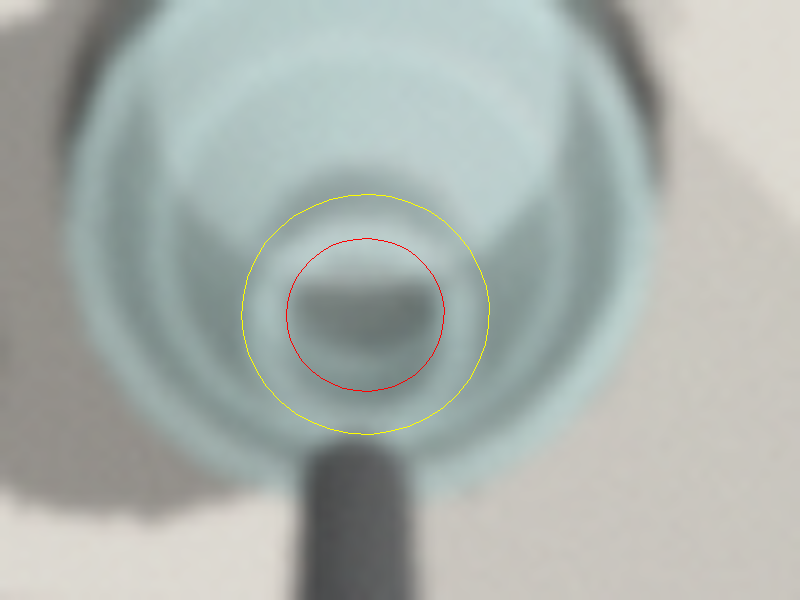

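```bash
python3 -c "
from h import *
go(600.4,15.2,243,168.5)"
```

```text
pos [601.6  16.  272.6] [ 1.7996e+02 -5.0000e-02  1.6858e+02] t 13.18
turn rad [ 0.0007 -0.0009  0.0015] n 1.0 shift cm [ 0.1  -0.1   2.96] n 1.0
```

Request:
move_arm(
  plan=[
    {"tx":0.1,"ty":-0.1,"tz":0.5,"wx":0,"wy":0,"wz":0},
    {"tx":0,"ty":0,"tz":1,"wx":0,"wy":0,"wz":0},
    {"tx":0,"ty":0,"tz":1,"wx":0,"wy":0,"wz":0},
    {"tx":0,"ty":0,"tz":0.4,"wx":0,"wy":0,"wz":0},
    {"tx":0,"ty":0,"tz":0,"wx":0,"wy":0,"wz":0},
    {"tx":0,"ty":0,"tz":0,"wx":0,"wy":0,"wz":0},
    {"tx":0,"ty":0,"tz":0,"wx":0,"wy":0,"wz":0},
    {"tx":0,"ty":0,"tz":0,"wx":0,"wy":0,"wz":0},
    {"tx":0,"ty":0,"tz":0,"wx":0,"wy":0,"wz":0},
    {"tx":0,"ty":0,"tz":0,"wx":0,"wy":0,"wz":0},
  ],
)

```text
time_s: 14.02
ee_pos: [601.3, 13.6, 244.1]
ee_rot: [180.0, 0.0, 168.5]
force: [-0.0, -0.7, -0.6]
gripper_width: 39.7
gripper_force: 20.0
```

Run:
```python
from h import *
w=save('wrist','w6');s=save('scene','s6');st=env.state();print(st['ee_pos'],st['force'])
def big(n,c,k,rings):
    f=load(n);im=cv2.imread(f'pics/{n}.png');x0,y0=int(c[0]-200/k),int(c[1]-300/k)
    o=cv2.resize(im[y0:y0+600//k,x0:x0+400//k],(400,600),interpolation=cv2.INTER_CUBIC)
    for a in range(0,400//k,5): cv2.putText(o,str(x0+a),(a*k,10),0,.3,(0,0,255)); cv2.line(o,(a*k,0),(a*k,4),(0,0,255))
    for a in range(5,600//k,5): cv2.putText(o,str(y0+a),(5,a*k+4),0,.3,(0,0,255))
    return o
cv2.imwrite('pics/m6.png',np.hstack([big('w6',proj(w,[601,15,135]),8,0),big('s6',proj(s,[601,15,140]),8,0)]))
```

```text
[601.20890321  13.58189128 243.95203022] [ 0.79057541  0.1193375  -0.40669348]
```

View pics/m6.png

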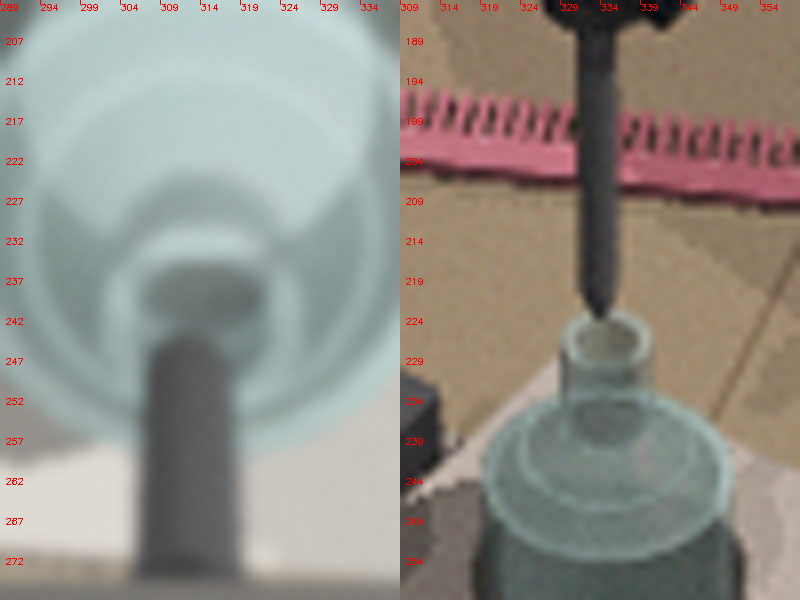

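Run:
```python
from h import *
w=load('w6');s=load('s6')
print('tip',atz(w,312.5,244.25,142).round(1),'mouth',atz(w,314.4,238.5,135).round(1))
print('scene pred of axis tip at TCP',proj(s,[601.2,13.6,142]),'mouth',proj(s,[601.2,15,135]))
o=cv2.cvtColor(cv2.imread('pics/w6.png'),cv2.COLOR_BGR2GRAY)
for y in range(226,258,2): print(y,o[y,304:325])
```

```text
tip [602.5  13.1 142. ] mouth [600.   15.2 135. ]
scene pred of axis tip at TCP [333.58083307 221.30571564] mouth [334.33636477 224.34459225]
226 [187 181 176 170 163 159 158 157 158 159 162 163 166 168 169 173 180 183
 192 196 199]
228 [175 167 159 155 153 155 157 157 159 161 162 164 164 168 167 166 169 172
 177 186 193]
230 [163 156 155 156 162 169 176 180 182 185 183 185 185 184 180 176 173 171
 171 176 180]
232 [151 157 167 178 188 195 198 198 199 198 197 199 199 200 196 192 186 178
 166 159 158]
234 [158 166 174 177 179 178 170 165 163 165 163 163 163 165 167 169 168 163
 160 157 157]
236 [173 171 165 156 146 137 129 124 123 123 121 121 121 123 125 129 137 144
 153 164 170]
238 [181 171 154 138 125 122 119 118 118 117 117 114 111 112 110 109 112 123
 147 167 177]
240 [182 172 151 138 126 122 118 115 112 113 112 109 107 106 107 107 111 124
 146 169 177]
242 [175 168 158 152 142 134 125 116 114 110 111 113 114 115 118 123 129 135
 150 164 172]
244 [167 161 150 141 130 115 101  95  94  97 102 110 121 130 134 132 134 136
 147 159 170]
246 [167 162 144 118  92  81  82  84  86  88  91  98 107 117 123 126 130 142
 158 165 170]
248 [167 162 140 107  80  78  80  84  88  91  92  95 100 107 121 135 149 161
 168 173 172]
250 [169 163 143 103  79  78  80  84  88  90  94  95 101 116 142 164 175 178
 179 175 170]
252 [149 147 128  97  78  77  80  84  89  92  94  95 101 115 145 168 173 169
 165 160 157]
254 [155 141 115  88  78  76  82  85  86  91  93  97 101 109 131 151 159 160
 163 168 175]
256 [173 158 129  95  79  77  82  86  88  94  94  95 101 110 138 164 177 182
 187 189 190]
```

```bash
python3 -c "
from h import *
go(601.1,15.2,232,168.5)"
```

```text
pos [601.2  13.6 244. ] [1.7999e+02 2.0000e-02 1.6849e+02] t 14.12
turn rad [ 0.0002  0.0004 -0.0002] n 1.0 shift cm [0.04 0.16 1.2 ] n 1.0
```

Request:
move_arm(
  plan=[
    {"tx":0.04,"ty":0.16,"tz":0,"wx":0,"wy":0,"wz":0},
    {"tx":0,"ty":0,"tz":0,"wx":0,"wy":0,"wz":0},
    {"tx":0,"ty":0,"tz":0,"wx":0,"wy":0,"wz":0},
    {"tx":0,"ty":0,"tz":0.3,"wx":0,"wy":0,"wz":0},
    {"tx":0,"ty":0,"tz":0.3,"wx":0,"wy":0,"wz":0},
    {"tx":0,"ty":0,"tz":0.3,"wx":0,"wy":0,"wz":0},
    {"tx":0,"ty":0,"tz":0.3,"wx":0,"wy":0,"wz":0},
    {"tx":0,"ty":0,"tz":0.2,"wx":0,"wy":0,"wz":0},
    {"tx":0,"ty":0,"tz":0,"wx":0,"wy":0,"wz":0},
    {"tx":0,"ty":0,"tz":0,"wx":0,"wy":0,"wz":0},
  ],
)

```text
time_s: 14.95
ee_pos: [601.0, 15.3, 229.5]
ee_rot: [180.0, -0.0, 168.5]
force: [0.6, -0.4, -0.2]
gripper_width: 39.8
gripper_force: 20.0
```

Run:
```python
from h import *
w=save('wrist','w7');go(601.1,15.2,200,168.5);st=env.state();print(st['force'],st['torque'])
o=cv2.cvtColor(cv2.imread('pics/w7.png'),cv2.COLOR_BGR2GRAY)
for y in range(230,266,2): print(y,o[y,302:330])
```

```text
pos [601.1  15.3 229.7] [179.99   0.   168.5 ] t 15.0
turn rad [ 0.0001  0.     -0.0001] n 1.0 shift cm [-0.   -0.01  2.97] n 1.0
[-0.28798112  0.42776184 -0.79153055] [ 0.01264271 -0.06345065  0.02014048]
230 [192 191 185 179 173 166 164 164 162 163 166 165 170 172 175 181 186 191
 197 199 202 201 202 203 201 200 197 187]
232 [182 173 166 162 157 153 156 156 159 159 161 163 163 165 166 168 171 175
 183 188 195 200 201 202 197 192 180 166]
234 [167 159 155 154 154 155 159 161 164 164 165 168 168 169 169 168 165 168
 173 176 184 190 191 186 177 168 160 158]
236 [149 148 149 157 166 175 181 186 189 189 191 193 191 191 186 181 172 166
 161 159 162 163 163 160 158 157 156 156]
238 [141 146 156 168 176 183 186 185 182 186 186 186 185 182 182 178 170 162
 151 144 146 151 155 154 154 154 152 152]
240 [162 165 169 168 165 162 153 148 142 142 142 144 142 146 151 155 159 159
 159 159 157 157 154 153 150 149 148 148]
242 [175 167 159 149 136 127 123 120 118 115 115 114 115 114 119 123 131 140
 150 161 170 169 160 153 148 146 146 145]
244 [180 168 147 130 118 111 102  96  93  93  93  94  98 101 
[... 547 characters left out ...]
164 145 117  88  76  79  80  84  89  92  93  97  98 107 126 148
 164 171 175 174 172 170 164 162 159 158]
256 [174 179 178 161 130  96  78  78  81  87  89  91  92  97 100 112 137 165
 179 182 179 171 167 162 158 158 161 168]
258 [154 162 165 154 126  94  78  78  82  84  89  91  95  97 100 112 134 157
 169 166 160 158 160 165 172 181 184 191]
260 [159 156 150 136 108  86  77  78  81  86  90  93  95  97  99 106 123 144
 159 166 170 176 183 187 190 193 193 192]
262 [180 179 173 151 117  87  77  79  82  85  89  93  95  93  99 106 127 156
 178 185 188 191 192 194 192 195 197 197]
264 [202 197 187 160 118  85  78  78  83  86  90  93  94  95  99 106 129 160
 183 191 193 195 196 197 200 199 198 199]
```

The stem tip is inside the mouth and centred to within 0.3 px, with no contact force. Lower further.

Request:
move_arm(
  plan=[
    {"tx":0,"ty":0,"tz":0.5,"wx":0,"wy":0,"wz":0},
    {"tx":0,"ty":0,"tz":0.7,"wx":0,"wy":0,"wz":0},
    {"tx":0,"ty":0,"tz":0.7,"wx":0,"wy":0,"wz":0},
    {"tx":0,"ty":0,"tz":0.7,"wx":0,"wy":0,"wz":0},
    {"tx":0,"ty":0,"tz":0.7,"wx":0,"wy":0,"wz":0},
    {"tx":0,"ty":0,"tz":0.7,"wx":0,"wy":0,"wz":0},
    {"tx":0,"ty":0,"tz":0,"wx":0,"wy":0,"wz":0},
    {"tx":0,"ty":0,"tz":0,"wx":0,"wy":0,"wz":0},
  ],
)

```text
time_s: 15.67
ee_pos: [600.8, 15.3, 189.1]
ee_rot: [-180.0, -0.1, 168.5]
force: [-0.0, 0.4, -0.7]
gripper_width: 40.0
gripper_force: 20.0
```

Request:
move_arm(
  plan=[
    {"tx":0,"ty":0,"tz":0.7,"wx":0,"wy":0,"wz":0},
    {"tx":0,"ty":0,"tz":0.7,"wx":0,"wy":0,"wz":0},
    {"tx":0,"ty":0,"tz":0.7,"wx":0,"wy":0,"wz":0},
    {"tx":0,"ty":0,"tz":0.6,"wx":0,"wy":0,"wz":0},
    {"tx":0,"ty":0,"tz":0.5,"wx":0,"wy":0,"wz":0},
    {"tx":0,"ty":0,"tz":0.3,"wx":0,"wy":0,"wz":0},
    {"tx":0,"ty":0,"tz":0,"wx":0,"wy":0,"wz":0},
    {"tx":0,"ty":0,"tz":0,"wx":0,"wy":0,"wz":0},
    {"tx":0,"ty":0,"tz":0,"wx":0,"wy":0,"wz":0},
  ],
)

```text
time_s: 16.42
ee_pos: [601.3, 15.3, 155.1]
ee_rot: [180.0, 0.0, 168.5]
force: [0.4, 0.4, -0.5]
gripper_width: 39.8
gripper_force: 20.0
```

Request:
move_arm(
  plan=[
    {"tx":0,"ty":0,"tz":0.3,"wx":0,"wy":0,"wz":0},
    {"tx":0,"ty":0,"tz":0.2,"wx":0,"wy":0,"wz":0},
    {"tx":0,"ty":0,"tz":0.1,"wx":0,"wy":0,"wz":0},
    {"tx":0,"ty":0,"tz":0,"wx":0,"wy":0,"wz":0},
    {"tx":0,"ty":0,"tz":0,"wx":0,"wy":0,"wz":0},
    {"tx":0,"ty":0,"tz":0,"wx":0,"wy":0,"wz":0},
  ],
)

```text
time_s: 16.92
ee_pos: [601.1, 15.3, 148.8]
ee_rot: [180.0, 0.0, 168.5]
force: [-1.0, -0.7, -0.0]
gripper_width: 40.2
gripper_force: 20.0
```

Request:
move_arm(
  plan=[
    {"tx":0,"ty":0,"tz":0.1,"wx":0,"wy":0,"wz":0},
    {"tx":0,"ty":0,"tz":0.05,"wx":0,"wy":0,"wz":0},
    {"tx":0,"ty":0,"tz":0,"wx":0,"wy":0,"wz":0},
    {"tx":0,"ty":0,"tz":0,"wx":0,"wy":0,"wz":0},
    {"tx":0,"ty":0,"tz":0,"wx":0,"wy":0,"wz":0},
  ],
)

```text
time_s: 17.33
ee_pos: [601.1, 15.3, 147.3]
ee_rot: [180.0, 0.0, 168.5]
force: [-0.6, -0.2, -0.2]
gripper_width: 39.9
gripper_force: 20.0
```

Request:
move_arm(
  plan=[
    {"tx":0,"ty":0,"tz":0.05,"wx":0,"wy":0,"wz":0},
    {"tx":0,"ty":0,"tz":0.05,"wx":0,"wy":0,"wz":0},
    {"tx":0,"ty":0,"tz":0,"wx":0,"wy":0,"wz":0},
    {"tx":0,"ty":0,"tz":0,"wx":0,"wy":0,"wz":0},
    {"tx":0,"ty":0,"tz":0,"wx":0,"wy":0,"wz":0},
  ],
)

```text
time_s: 17.75
ee_pos: [601.2, 15.3, 146.9]
ee_rot: [180.0, 0.0, 168.5]
force: [-1.0, 0.8, 5.6]
gripper_width: 39.8
gripper_force: 20.0
```

Collar contact at TCP 146.9 with 5.6 N, as expected. Release and lift.

Request:
move_arm(
  plan=[
    {"tx":0,"ty":0,"tz":-0.03,"wx":0,"wy":0,"wz":0},
    {"tx":0,"ty":0,"tz":0,"wx":0,"wy":0,"wz":0},
    {"tx":0,"ty":0,"tz":0,"wx":0,"wy":0,"wz":0},
  ],
)

```text
time_s: 18.0
ee_pos: [601.2, 15.3, 146.9]
ee_rot: [180.0, 0.0, 168.5]
force: [-1.7, -0.2, 5.5]
gripper_width: 40.3
gripper_force: 20.0
```

Request:
move_arm(
  plan=[
    {"tx":0,"ty":0,"tz":0,"wx":0,"wy":0,"wz":0},
    {"tx":0,"ty":0,"tz":0,"wx":0,"wy":0,"wz":0},
    {"tx":0,"ty":0,"tz":0,"wx":0,"wy":0,"wz":0},
    {"tx":0,"ty":0,"tz":0,"wx":0,"wy":0,"wz":0},
    {"tx":0,"ty":0,"tz":-0.5,"wx":0,"wy":0,"wz":0},
    {"tx":0,"ty":0,"tz":-1,"wx":0,"wy":0,"wz":0},
    {"tx":0,"ty":0,"tz":-2,"wx":0,"wy":0,"wz":0},
    {"tx":0,"ty":0,"tz":-3,"wx":0,"wy":0,"wz":0},
    {"tx":0,"ty":0,"tz":-3,"wx":0,"wy":0,"wz":0},
    {"tx":0,"ty":0,"tz":-1.5,"wx":0,"wy":0,"wz":0},
    {"tx":0,"ty":0,"tz":0,"wx":0,"wy":0,"wz":0},
    {"tx":0,"ty":0,"tz":0,"wx":0,"wy":0,"wz":0},
  ],
  gripper=6.5,
)

```text
time_s: 19.0
ee_pos: [601.4, 15.3, 257.8]
ee_rot: [180.0, 0.1, 168.5]
force: [-0.1, -0.3, -0.4]
gripper_width: 64.8
gripper_force: 0.0
```

Run:
```python
from h import *
w=save('wrist','w8');go(517,-66.5,240,75)
print('expected head top c',proj(w,[601.5,15,173]))
im=cv2.imread('pics/w8.png').astype(int)
m=((im.min(2)>195)).astype(np.uint8); n,l,st,c=cv2.connectedComponentsWithStats(m)
print([(st[i].tolist(),c[i].round(1).tolist()) for i in range(1,n) if st[i][4]>300])
s=save('scene','s8');print('scene expected head',proj(s,[601.5,15,173]))
m=((cv2.imread('pics/s8.png').astype(int).min(2)>150)).astype(np.uint8); n,l,st,c=cv2.connectedComponentsWithStats(m)
print([(st[i].tolist(),c[i].round(1).tolist()) for i in range(1,n) if st[i][4]>80])
```

```text
pos [600.6  15.3 256.3] [-1.800e+02 -3.000e-02  1.685e+02] t 19.05
turn rad [-4.0000e-04 -4.0000e-04  1.6318e+00] n 14.0 shift cm [-10.06  -5.96   1.63] n 3.0
expected head top c [312.37095216 249.34052681]
[([3, 117, 28, 31, 655], [16.6, 132.1]), ([261, 163, 47, 52, 1449], [279.1, 182.0]), ([343, 169, 26, 61, 1091], [355.8, 195.2]), ([289, 227, 48, 46, 1958], [312.7, 249.0])]
scene expected head [334.10724045 208.55619723]
[([224, 184, 15, 11, 117], [231.1, 189.2]), ([322, 202, 27, 18, 225], [335.0, 210.2]), ([353, 246, 21, 25, 232], [361.4, 256.4]), ([143, 255, 22, 7, 84], [153.1, 258.0]), ([296, 257, 28, 18, 158], [310.0, 264.9]), ([487, 307, 21, 17, 275], [496.7, 315.1]), ([501, 383, 46, 19, 250], [522.8, 392.1])]
```

The thermometer sits upright: head at (312.7,249.0), expected (312.4,249.3). Now turn the tool 93° so the gripper body clears the thermometer, and push the lever with closed fingers.

Request:
move_arm(
  plan=[
    {"tx":0,"ty":0,"tz":0,"wx":0,"wy":0,"wz":0.12},
    {"tx":0,"ty":0,"tz":0,"wx":0,"wy":0,"wz":0.12},
    {"tx":0,"ty":0,"tz":0,"wx":0,"wy":0,"wz":0.12},
    {"tx":0,"ty":0,"tz":0,"wx":0,"wy":0,"wz":0.12},
    {"tx":0,"ty":0,"tz":0,"wx":0,"wy":0,"wz":0.12},
    {"tx":0,"ty":0,"tz":0,"wx":0,"wy":0,"wz":0.12},
    {"tx":0,"ty":0,"tz":0,"wx":0,"wy":0,"wz":0.12},
    {"tx":0,"ty":0,"tz":0,"wx":0,"wy":0,"wz":0.12},
    {"tx":0,"ty":0,"tz":0,"wx":0,"wy":0,"wz":0.12},
    {"tx":0,"ty":0,"tz":0,"wx":0,"wy":0,"wz":0.12},
    {"tx":0,"ty":0,"tz":0,"wx":0,"wy":0,"wz":0.12},
    {"tx":0,"ty":0,"tz":0,"wx":0,"wy":0,"wz":0.12},
  ],
  gripper=0,
)

```text
time_s: 20.1
ee_pos: [600.2, 15.3, 254.5]
ee_rot: [-179.8, 0.0, 85.6]
force: [0.3, -0.6, 0.7]
gripper_width: 0.8
gripper_force: 0.0
```

Request:
move_arm(
  plan=[
    {"tx":0,"ty":0,"tz":0,"wx":0,"wy":0,"wz":0.1},
    {"tx":0,"ty":0,"tz":0,"wx":0,"wy":0,"wz":0.09},
    {"tx":-2,"ty":-1.2,"tz":0.2,"wx":0,"wy":0,"wz":0},
    {"tx":-2,"ty":-1.2,"tz":0.2,"wx":0,"wy":0,"wz":0},
    {"tx":-2,"ty":-1.2,"tz":0.2,"wx":0,"wy":0,"wz":0},
    {"tx":-2,"ty":-1.2,"tz":0.2,"wx":0,"wy":0,"wz":0},
    {"tx":-2,"ty":-1.2,"tz":0.2,"wx":0,"wy":0,"wz":0},
    {"tx":0,"ty":0,"tz":0,"wx":0,"wy":0,"wz":0},
    {"tx":0,"ty":0,"tz":0,"wx":0,"wy":0,"wz":0},
    {"tx":0,"ty":0,"tz":0,"wx":0,"wy":0,"wz":0},
  ],
)

```text
time_s: 20.93
ee_pos: [517.4, -65.7, 245.7]
ee_rot: [-179.9, -0.0, 75.1]
force: [1.1, -1.0, 0.4]
gripper_width: 0.4
gripper_force: 0.0
```

Run:
```python
from h import *
go(517,-66.5,92,75)
```

```text
pos [517.4 -65.7 245.7] [-1.7993e+02 -2.0000e-02  7.5090e+01] t 20.93
turn rad [-0.0012 -0.0004  0.0016] n 1.0 shift cm [-0.09 -0.02 15.37] n 4.0
```

Request:
move_arm(
  plan=[
    {"tx":-0.1,"ty":0,"tz":2,"wx":0,"wy":0,"wz":0},
    {"tx":0,"ty":0,"tz":2.5,"wx":0,"wy":0,"wz":0},
    {"tx":0,"ty":0,"tz":2.5,"wx":0,"wy":0,"wz":0},
    {"tx":0,"ty":0,"tz":2.5,"wx":0,"wy":0,"wz":0},
    {"tx":0,"ty":0,"tz":2.5,"wx":0,"wy":0,"wz":0},
    {"tx":0,"ty":0,"tz":2,"wx":0,"wy":0,"wz":0},
    {"tx":0,"ty":0,"tz":1.3,"wx":0,"wy":0,"wz":0},
    {"tx":0,"ty":0,"tz":0,"wx":0,"wy":0,"wz":0},
    {"tx":0,"ty":0,"tz":0,"wx":0,"wy":0,"wz":0},
  ],
)

```text
time_s: 21.68
ee_pos: [517.3, -66.2, 92.8]
ee_rot: [-179.9, -0.0, 75.2]
force: [0.1, -0.1, -1.0]
gripper_width: 0.8
gripper_force: 0.0
```

Request:
move_arm(
  plan=[
    {"tx":0,"ty":0.4,"tz":0,"wx":0,"wy":0,"wz":0},
    {"tx":0,"ty":0.4,"tz":0,"wx":0,"wy":0,"wz":0},
    {"tx":0,"ty":0.4,"tz":0,"wx":0,"wy":0,"wz":0},
    {"tx":0,"ty":0.4,"tz":0,"wx":0,"wy":0,"wz":0},
    {"tx":0,"ty":0.4,"tz":0,"wx":0,"wy":0,"wz":0},
    {"tx":0,"ty":0,"tz":0,"wx":0,"wy":0,"wz":0},
  ],
)

```text
time_s: 22.18
ee_pos: [537.4, -72.3, 93.9]
ee_rot: [179.9, -0.0, 75.1]
force: [-0.5, 0.9, 0.4]
gripper_width: 0.5
gripper_force: 0.2
```

Request:
move_arm(
  plan=[
    {"tx":0,"ty":0.4,"tz":0,"wx":0,"wy":0,"wz":0},
    {"tx":0,"ty":0.4,"tz":0,"wx":0,"wy":0,"wz":0},
    {"tx":0,"ty":0.4,"tz":0,"wx":0,"wy":0,"wz":0},
    {"tx":0,"ty":0.4,"tz":0,"wx":0,"wy":0,"wz":0},
    {"tx":0,"ty":0.4,"tz":0,"wx":0,"wy":0,"wz":0},
    {"tx":0,"ty":0.4,"tz":0,"wx":0,"wy":0,"wz":0},
    {"tx":0,"ty":0,"tz":0,"wx":0,"wy":0,"wz":0},
  ],
)

```text
time_s: 22.77
ee_pos: [560.9, -78.5, 93.5]
ee_rot: [179.9, -0.0, 75.1]
force: [0.8, 0.6, -0.2]
gripper_width: 0.3
gripper_force: 0.0
```

Request:
move_arm(
  plan=[
    {"tx":0,"ty":0.3,"tz":0,"wx":0,"wy":0,"wz":0},
    {"tx":0,"ty":0.3,"tz":0,"wx":0,"wy":0,"wz":0},
    {"tx":0,"ty":0.2,"tz":0,"wx":0,"wy":0,"wz":0},
    {"tx":0,"ty":0,"tz":0,"wx":0,"wy":0,"wz":0},
    {"tx":0,"ty":0,"tz":0,"wx":0,"wy":0,"wz":0},
  ],
)

```text
time_s: 23.18
ee_pos: [567.7, -80.3, 93.5]
ee_rot: [180.0, -0.0, 75.1]
force: [-0.5, -0.7, -0.1]
gripper_width: 0.5
gripper_force: 0.0
```

Request:
move_arm(
  plan=[
    {"tx":0,"ty":0.2,"tz":0,"wx":0,"wy":0,"wz":0},
    {"tx":0,"ty":0.2,"tz":0,"wx":0,"wy":0,"wz":0},
    {"tx":0,"ty":0.2,"tz":0,"wx":0,"wy":0,"wz":0},
    {"tx":0,"ty":0,"tz":0,"wx":0,"wy":0,"wz":0},
    {"tx":0,"ty":0,"tz":0,"wx":0,"wy":0,"wz":0},
  ],
)

```text
time_s: 23.6
ee_pos: [573.4, -81.8, 93.5]
ee_rot: [180.0, -0.0, 75.1]
force: [-0.4, -0.6, -0.0]
gripper_width: 0.9
gripper_force: 0.1
```

Run:
```python
from h import *
s=save('scene','s9');print(env.state()['ee_pos'],env.state()['force'])
a=cv2.imread('pics/s8.png',0).astype(int);b=cv2.imread('pics/s9.png',0).astype(int)
for l in(-25,0,20,25,30): print(l,proj(s,[575+l*.966,-82-l*.259,103]).round(1))
print(b[196:248:2,286:332:2])
```

```text
[573.42918402 -81.84472621  93.56604339] [-0.20196698  0.30340067 -0.43036637]
-25 [299.6 210.3]
0 [291.8 217.2]
20 [285.5 222.9]
25 [283.9 224.3]
30 [282.2 225.8]
[[ 17   9   8  43  70  40  22  17  14  15 125 108  89 119 140 147 119 132
  135 125 132 128 127]
 [ 19  18  44  59  48  28  54   9  14  83 147 136  92  83 117 144  95  64
  104 142 118  59  89]
 [ 13  37  67  50  23  21   7  10  38 111 143 145 154 128 125 126 143 106
   73 125 141 124  67]
 [ 40  90  45  19  28  33   7  32  33 155 145 147 149 147 145 144 143 144
  142 145 144 147 140]
 [ 89  41  14  18  25  33  19  21  29  68  67  54  52  69  85 123 139 138
  135 139 143 137 183]
 [ 42  12  20  19  20  37  19  21  37 129 125 132 133 130  74  95  76  76
   72  49 113 188 191]
 [ 16  21  21  23  26  31  22  18  50 151 146 142 146 145 145 130 129 131
  128 121 196 194 189]
 [ 21  26  20  22  25  39  29  16  44 145 139 146 144 142 144 142 144 144
  121 156 192 191 189]
 [ 19  26  20  19  21  34  34  17  47 149 143 141 144 142 143 146 147 111
  156 153 189 192 190]
 [ 22  13  22  26  25  34  33  21  47 151 145 144 146 147 142 1
[... 886 characters left out ...]
130 151 164 161 121]
 [ 18  21  39  61  83  48  48  48  70  75  79  79  79  64 112 134 133 131
  158 158 156 154 117]
 [ 23  23  27  50  44  41  38  29  28  80  75  83  69  49 106 134 132 155
  165 146 128 116 107]
 [ 16  16  22  32  31  35  32  30  67  79  79  60  45  48 114 120 155 163
  141 145 120 127 124]
 [ 78  68  34  20  27  25  34  63  61  75  64  48  45  45  78 144 162 147
  121 147 123 125 129]
 [ 87  79  80  60  32  33  62  62  73  61  48  50  45  44 152 164 163 149
  125 144 131 129 128]
 [ 78  83  90  59  65  79  62  77  54  50  48  49  55 175 157  86 107 136
  113 117 137 122 125]
 [ 47  50  49  69  73  81  79  47  48  45  49  68 152  91  92 110 107 140
  117 116 114 122 132]]
```

The knob is moving with the fingers and has not reached the stop yet. Continue.

Request:
move_arm(
  plan=[
    {"tx":0,"ty":0.2,"tz":0,"wx":0,"wy":0,"wz":0},
    {"tx":0,"ty":0.2,"tz":0,"wx":0,"wy":0,"wz":0},
    {"tx":0,"ty":0.2,"tz":0,"wx":0,"wy":0,"wz":0},
    {"tx":0,"ty":0,"tz":0,"wx":0,"wy":0,"wz":0},
    {"tx":0,"ty":0,"tz":0,"wx":0,"wy":0,"wz":0},
  ],
)

```text
time_s: 24.07
ee_pos: [579.3, -83.4, 93.6]
ee_rot: [180.0, -0.0, 75.1]
force: [1.0, -0.3, -0.1]
gripper_width: 0.5
gripper_force: 0.1
```

Request:
move_arm(
  plan=[
    {"tx":0,"ty":0.15,"tz":0,"wx":0,"wy":0,"wz":0},
    {"tx":0,"ty":0.15,"tz":0,"wx":0,"wy":0,"wz":0},
    {"tx":0,"ty":0,"tz":0,"wx":0,"wy":0,"wz":0},
    {"tx":0,"ty":0,"tz":0,"wx":0,"wy":0,"wz":0},
  ],
)

```text
time_s: 24.4
ee_pos: [581.7, -84.1, 93.5]
ee_rot: [-180.0, -0.0, 75.1]
force: [-0.9, -0.7, -0.6]
gripper_width: 0.4
gripper_force: 0.7
```

Request:
move_arm(
  plan=[
    {"tx":0,"ty":0.15,"tz":0,"wx":0,"wy":0,"wz":0},
    {"tx":0,"ty":0.15,"tz":0,"wx":0,"wy":0,"wz":0},
    {"tx":0,"ty":0,"tz":0,"wx":0,"wy":0,"wz":0},
    {"tx":0,"ty":0,"tz":0,"wx":0,"wy":0,"wz":0},
  ],
)

```text
time_s: 24.73
ee_pos: [582.0, -84.2, 93.3]
ee_rot: [-179.6, 0.0, 75.1]
force: [-7.6, 2.0, 3.4]
gripper_width: 0.4
gripper_force: 4.0
```

Request:
move_arm(
  plan=[
    {"tx":0,"ty":0.15,"tz":0,"wx":0,"wy":0,"wz":0},
    {"tx":0,"ty":0.15,"tz":0,"wx":0,"wy":0,"wz":0},
    {"tx":0,"ty":0,"tz":0,"wx":0,"wy":0,"wz":0},
    {"tx":0,"ty":0,"tz":0,"wx":0,"wy":0,"wz":0},
  ],
)

```text
time_s: 25.07
ee_pos: [582.1, -84.2, 93.2]
ee_rot: [-179.3, 0.0, 75.1]
force: [-13.6, 3.6, 7.8]
gripper_width: 0.4
gripper_force: 7.3
```

Run:
```python
from h import *
s=save('scene','s10');print(env.state()['ee_pos'],env.state()['force'])
b=cv2.imread('pics/s10.png',0)[196:246,262:312]
print('\n'.join(''.join('#' if v<28 else '+' if v<55 else '.' for v in r) for r in b[::1]))
```

```text
[582.10033103 -84.2114653   93.23767304] [-12.41021625   3.81364126   8.89096593]
++##++#+#####################+####+######.++......
#++#+######################++.+#########+.........
###+#+++##################++++.+########+.........
+++++#+++#################+++.+++#######..........
++++##++#####+############++..#+.#####+...........
#+##+#++###########+#####++..++++#####............
####+++#+#+#############+...+++++####+............
#...++##++.###########++...+##++#####+............
#++##++#++############+....+########++.......+++++
###+##+#############++...++###++###+++............
#####+##+###+######++...++####++####++............
###########+####+##+..+++#####++####++............
###############+.++..+++######+++###++............
#############++++...++########+++###++............
#############+++...++#########+++###++............
##+#########++++..++##########+++###++............
#####+#####+++++.+############+++###++............
###########+++++++#############++###++............
###########+++++.+#############+++##++............
###########+#+++..########+####++###++...........
[... 831 characters left out ...]
......++++++++++..++++...............
.......................++++++...+++++.............
......................++++++....+++++++...........
.....................+++##+++...+++++++++.........
.....................++####+++..++++++++#+.......+
......................+#####++++++++++#++.......++
.................++++++#######++#+++++++.......+++
...............+++++++++++++#####++#+++.......++++
..............+++++++++.....++#####+++.......+++++
.............+++++++.+.......++####++.......++++++
............+++..+.............+##+........+++++++
............++++.................+.......++++..++.
............++++..++++...+...............+++++++..
............+++#++++++++++++...........++++++++...
```

Hard stop at 13 N. Back off, raise, and verify.

Request:
move_arm(
  plan=[
    {"tx":0,"ty":-0.6,"tz":0,"wx":0,"wy":0,"wz":0},
    {"tx":0,"ty":-1,"tz":0,"wx":0,"wy":0,"wz":0},
    {"tx":0,"ty":-2,"tz":0,"wx":0,"wy":0,"wz":0},
    {"tx":0,"ty":-2,"tz":-1,"wx":0,"wy":0,"wz":0},
    {"tx":0,"ty":-2,"tz":-3,"wx":0,"wy":0,"wz":0},
    {"tx":0,"ty":-3,"tz":-3,"wx":0,"wy":0,"wz":0},
    {"tx":0,"ty":-3,"tz":-3,"wx":0,"wy":0,"wz":0},
    {"tx":0,"ty":-3,"tz":-3,"wx":0,"wy":0,"wz":0},
    {"tx":0,"ty":-3,"tz":-3,"wx":0,"wy":0,"wz":0},
    {"tx":0,"ty":-3,"tz":0,"wx":0,"wy":0,"wz":0},
    {"tx":0,"ty":0,"tz":0,"wx":0,"wy":0,"wz":0},
    {"tx":0,"ty":0,"tz":0,"wx":0,"wy":0,"wz":0},
  ],
)

```text
time_s: 26.12
ee_pos: [370.9, -28.0, 252.3]
ee_rot: [179.7, -0.0, 75.1]
force: [1.2, 0.6, -0.0]
gripper_width: 0.2
gripper_force: 0.0
```

Run:
```python
from h import *
s=save('scene','s11');t=save('top','t11');print(env.state()['ee_pos'],env.state()['time_s'])
b=cv2.imread('pics/s11.png',0)[196:240,266:312]
print('\n'.join(''.join('#' if v<28 else '+' if v<60 else '.' for v in r) for r in b))
def blobs(fn,th,a):
    m=((cv2.imread(fn).astype(int).min(2)>th)).astype(np.uint8); n,l,st,c=cv2.connectedComponentsWithStats(m)
    return [(st[i].tolist(),c[i].round(1).tolist()) for i in range(1,n) if st[i][4]>a]
print(blobs('pics/s11.png',150,80)); 
for n,x in((('top0'),'top'),('t2',''),('t11','')): print(n,[b for b in blobs(f'pics/{n}.png',150,60) if 270<b[1][0]<520 and 180<b[1][1]<380])
a=cv2.absdiff(cv2.imread('pics/scene0.png'),cv2.imread('pics/s11.png')).max(2); a=(cv2.GaussianBlur(a,(5,5),0)>45).astype(np.uint8)
n,l,st,c=cv2.connectedComponentsWithStats(a);print('changed',[st[i].tolist() for i in range(1,n) if st[i][4]>40])
```

```text
[372.06597781 -28.28429157 251.4046603 ] 26.2167
..............................................
..............................................
..............................................
..............................................
..............................................
..............................................
..............................................
.....................................+........
......................................++.+++++
..............................................
..............................................
..............................................
..............................................
..............................................
..............................................
..............................................
..............................................
..............................................
..............................................
..............................................
..............................................
..............................................
.................
[... 1591 characters left out ...]
[([474, 184, 29, 29, 637], [487.6, 198.1]), ([468, 197, 17, 20, 87], [473.5, 209.1]), ([278, 217, 71, 70, 2298], [309.2, 251.2]), ([302, 253, 21, 12, 154], [311.0, 258.6]), ([347, 283, 32, 11, 154], [364.7, 287.9]), ([449, 306, 26, 32, 259], [458.6, 320.5]), ([480, 308, 7, 13, 69], [482.8, 314.4])]
changed [[249, 0, 145, 107, 4638], [426, 0, 13, 39, 227], [633, 62, 7, 24, 92], [433, 66, 39, 46, 939], [364, 89, 19, 17, 198], [624, 92, 11, 24, 71], [102, 95, 460, 124, 17077], [324, 202, 25, 14, 219], [294, 204, 13, 21, 179], [478, 206, 28, 27, 461], [320, 214, 23, 23, 280], [276, 220, 14, 13, 143], [252, 243, 14, 7, 82], [416, 250, 12, 13, 114], [235, 257, 19, 8, 103], [250, 263, 20, 17, 188]]
```

```bash
python3 -c "
from workcell import env
print(env.job_done())"
```

```text
the job is handed in; nothing more can be done
None
```

I handed the job in at about 26 s of robot time: the cap lies inside the lid, the thermometer stands in the bottle with its collar on the rim, and the lever is over to its stop. I checked each step by camera or force readings; the hand-in gave no verdict.

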